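Crate the descaler and open its safety cap

TASK

Stand the square safety-cap bottle and the round glass jar upright in the two empty cells of the wooden crate, one to a cell, with the bottle's cap still on. Then, with the bottle in its cell, push its cap down, twist it counter-clockwise until it is free and lift it straight off. Finish while still holding the cap in the gripper, right way up and still, about 5 cm above the bottle's open mouth; leave the tin, the spatula and the timer where they are.

Things in the scene. Friction and masses are not known exactly. Their poses are not given: they have to be found in the camera images.
- crate: Pale wooden crate, 84 (its x) by 240 (its y) by 60 mm high, open on top, fixed to the counter; origin at the centre of its underside. Three cells in a row along its y, each 72 by 72 mm inside; walls and floor 6 mm. The middle cell already holds a bare metal tin that stays there.
- cell_left (a point): Centre of the inner floor of the empty end cell on the crate's +y side; axes as the crate's.
- cell_right (a point): Centre of the inner floor of the empty end cell on the crate's -y side; axes as the crate's.
- bottle: White safety bottle, 0.3 to 0.46 kg: square body 62 by 62 mm (sides along its x, y), 82 mm high, low shoulder to 88 mm, neck of 24 mm diameter. Origin at centre of underside, z up. In a cell it has 5 mm of play each side and turns about 10 degrees either way until the walls hold it against twisting. It may be carried by its cap.
- cap: Grey round ribbed push-and-turn cap, 44 mm diameter, 36 mm high, 40 g, on the bottle's neck; origin at the centre of its lower edge, z up. Locked, its lower edge is 104 mm and its top 140 mm above the bottle's underside (16 mm of free neck below). Locked it neither turns nor lifts off; clockwise is always blocked.
- mouth (a point): Centre of the top of the bottle's neck, 116.5 mm above the bottle's underside (hidden inside the cap while it is on).
- jar: Round clear glass jar with a steel lid, 56 mm diameter, 100 mm high, about 0.3 kg, standing on the counter; origin at the centre of its underside, z up.
- tin: Bare metal tin, 58 mm diameter, 70 mm high, in the crate's middle cell; a bystander. Origin at the centre of its underside.
- spatula: Pale green silicone spatula lying flat, about 250 mm long, 9 mm thick; a bystander.
- timer: White round kitchen timer with a steel dial and small toggle, 72 mm diameter, 53 mm high; a bystander. Origin under its centre.
- cap_top (a point): Centre of the cap's top. To open: push down (spring: 6 N at first, 10 N at 4 mm; free to turn beyond 3 mm, hard stop at 5.5 mm) and, keeping it down, turn counter-clockwise seen from above. It is free to lift from about 38 to 82 degrees of turn relative to the bottle (aim at 60; stop at 84); the spring then lifts it 3 mm.
There are look-alikes about, which are no part of the job. There is more than one size of the cap; the one meant has the size given above. Leave any black look-alike of the jar alone.

How it is judged:
On the way, in this order (a step that is already met when the one before it is completed fails the run):
1. bottle and jar stand upright on the floors of the two end cells, one each, the cap still on the bottle ((((horizontal distance between bottle and cell_left below 0.013 m and z of bottle in the frame of cell_left below 0.004 m and angle between bottle's own z axis and vertical below 0.12 rad) and (horizontal distance between jar and cell_right below 0.013 m and z of jar in the frame of cell_right below 0.004 m and angle between jar's own z axis and vertical below 0.12 rad)) or ((horizontal distance between bottle and cell_right below 0.013 m and z of bottle in the frame of cell_right below 0.004 m and angle between bottle's own z axis and vertical below 0.12 rad) and (horizontal distance between jar and cell_left below 0.013 m and z of jar in the frame of cell_left below 0.004 m and angle between jar's own z axis and vertical below 0.12 rad))) and z of cap in the frame of bottle below 0.109 m and horizontal distance between cap and mouth below 0.005 m), for 0.2 s.
2. the cap is lifted off the neck while bottle and jar stay in their cells ((((horizontal distance between bottle and cell_left below 0.013 m and z of bottle in the frame of cell_left below 0.004 m and angle between bottle's own z axis and vertical below 0.12 rad) and (horizontal distance between jar and cell_right below 0.013 m and z of jar in the frame of cell_right below 0.004 m and angle between jar's own z axis and vertical below 0.12 rad)) or ((horizontal distance between bottle and cell_right below 0.013 m and z of bottle in the frame of cell_right below 0.004 m and angle between bottle's own z axis and vertical below 0.12 rad) and (horizontal distance between jar and cell_left below 0.013 m and z of jar in the frame of cell_left below 0.004 m and angle between jar's own z axis and vertical below 0.12 rad))) and z of cap in the frame of bottle above 0.13 m), for 0.2 s.
At the end, for the whole second after the job is handed in: Bottle and jar upright (7 deg) on the floors of the two end cells, one each, within 13 mm of centre, at rest, untouched; cap held in the fingers, still, upright (20 deg), lower edge 25 to 100 mm above the mouth, within 40 mm sideways ((((horizontal distance between bottle and cell_left below 0.013 m and z of bottle in the frame of cell_left below 0.004 m and angle between bottle's own z axis and vertical below 0.12 rad) and (horizontal distance between jar and cell_right below 0.013 m and z of jar in the frame of cell_right below 0.004 m and angle between jar's own z axis and vertical below 0.12 rad)) or ((horizontal distance between bottle and cell_right below 0.013 m and z of bottle in the frame of cell_right below 0.004 m and angle between bottle's own z axis and vertical below 0.12 rad) and (horizontal distance between jar and cell_left below 0.013 m and z of jar in the frame of cell_left below 0.004 m and angle between jar's own z axis and vertical below 0.12 rad))) and z of cap in the frame of mouth between 0.025 and 0.1 m and horizontal distance between cap and mouth below 0.04 m and angle between cap's own z axis and vertical below 0.35 rad and linear speed of each of cap, bottle, jar below 0.03 m/s and contact force between cap and the fingers above 1 N and contact force between cap and bottle below 0.1 N and contact force between jar and the arm below 0.1 N and contact force between each of jar, bottle and the fingers below 0.1 N); the arm keeps its last pose, push and grip.
It fails at once if the tin, spatula or timer is pushed more than 30 mm from its place or tipped over (distance of any of tin, spatula, timer from where it was at the start of the episode above 0.03 m or angle between any of tin, spatula, timer's own z axis and vertical above 0.5 rad).
It also fails if it takes over 54 s, if anything falls off the work surface, if the arm or the gripper's body presses on something with over 40 N, if the wrist force passes 120 N, or if a joint passes its speed limit or range.

ROBOT

A 6-joint arm with a two-finger parallel gripper is mounted at the origin on the work surface. World frame = base frame: x ahead of the robot, y to its left, z up, the work surface at z = 0. Lengths are in m, angles in rad, forces in N, time in s.
With the tool pointing down it reaches from about 0.375 to 0.9 m from the base axis. Payload 3.1 kg.
Tool frame: the origin (TCP) lies between the finger pads; the fingertips stand tips_ahead ahead of it and the grasp point (between the pads) is the TCP (tips_ahead is the distance from the TCP to the fingertips, in m); x points along the fingers, y is the direction in which the jaws open and shut, and the axes are right-handed (so a half turn about x gives the same grasp; the last joint's range is limited). The gripper opens to 85 mm and grips with 20 to 120 N. Pads are 22 mm wide; open, the fingers measure 114 mm over their backs; the gripper's body (76 mm by 85 mm) begins 54 mm behind the grasp point. The pads swing forward as they close: fully open they stand 13 mm farther back than shut.
Start: joints at [-1.337, 0.527, 1.433, -0, 1.181, -0.178], TCP at [0.251, -0.572, 0.25] pointing down, gripper open.
Joint ranges: [-3.08, 3.08], [-0.75, 2.2], [0.22, 2.44], [-1.43, 4.57], [0, 2.65], [-2.85, 2.85]. Speed limits (rad/s): [2.79, 2.79, 3.14, 3.14, 3.14, 3.14].

INTERFACE

Orientations are given as a rotation vector (axis times angle).
In Python, from plant import get_obs, camera, job_done, find_in, pinpoint, tips_ahead gives the robot as it stands.
- The arm moves only by the tool arm_command, never from a script. Its argument "rows" is a list that holds one entry, the list of rows, each a list of 5 numbers: the opening, from 0 (shut) to 1 (fully open), then the shift along the tool's x, y, z in cm, then the turn about the tool's x in rad. In form: [[[grip, x, y, z, spin], ...]]. A call has exactly 5 rows; each row is the pose to reach, as a shift and turn from the pose commanded when the call began, along the tool's axes at that moment; what a row does not reach only later rows make up. A row lasts 1/12 s, in which the tool goes at most 41.7 mm and 7.16 degrees, less where a joint would pass 70% of its speed; a pose out of reach is approached as far as the arm can. A call with a gripper value outside its range is refused whole. The fingers move at their own pace and stop on an object; "grip_force" is the grip in N (left out, the last holds). Time passes only in rows, so rows that repeat a pose let the fingers close, or fill a call up. It gives the time, the measured TCP pose, the force and the opening at its end, in the units of the state.
- get_obs(): the state, without advancing time (a new reading comes with each control period).
- camera(name): name is "scene" or "top" or "wrist"; returns a dict with "frame" (480x640x3 uint8, red, green, blue), "depth" (480x640 float32, m along the optical axis (not along the pixel's ray), 0 where there is no reading), "camera_matrix" (3x3 intrinsics, pixels), "world_from_camera" (4x4, takes a point from camera to world coordinates). Camera axes: x right, y up, looking along -z (the intrinsics and any distortion apply to the point x, -y, -z); pixel columns grow to the right and rows downward; lengths in m; the calibration is good to about 2 mm. The wrist camera is an equidistant fisheye: a pixel r from the principal point sees the ray r / f radians off the axis. A picture is of the moment at which its call begins.
- job_done(): hands the job in, once; it reports no verdict.
Trained networks look in a picture, given as the dict that the camera call returned (one of the last four; its "shot" number tells which), for a name from the list of things; names that differ only in an ending like _2 or _b are one class to them, and where a whole thing is asked for, a point or a joint stands for the part that bears it (a point fixed in the world has none). Each returns a list of dicts, best first, with "score" (0 to 1); they miss things now and then, are a little off and sometimes report something else, mostly with a low value. They report only what shows in the picture. A call takes as long as a camera call. They do not tell look-alikes from the thing itself.
- find_in(thing, picture): "extent" ([centre column, centre row, width, height] in pixels, round what is visible of it).
- pinpoint(thing, picture): "position" ([column, row] in pixels: a listed point, or the origin of a listed thing).
The state is a dict: "t": time; "joints": joint angles; "joint_vel": joint speeds; "joint_efforts": joint torques, N m; "ee_pos": TCP position; "tool_rot": TCP orientation; "force": force on the tool from outside, world axes, zero at the start; "wrist_torque": the same for the moment, N m; "opening": finger opening in m.
Only numpy, scipy, OpenCV 4.12 (cv2) and the standard library are available. Lean on these libraries where they do the work, as an engineer would, in place of code of your own. Each camera call takes 0.05 s, during which the arm holds its last target. There are 200 camera calls.

## Working session

There is one attempt and no reset: what is moved stays moved. The work goes in short steps, Python scripts to look and compute and a tool call to move; the robot and the scene stay as the last step left them, time stands still between calls to the robot, and variables do not carry over. Pictures are saved under pics/ and viewed, about 8 in all and at most 12, crops included, and the job is handed in when it is done.

Besides the shell and the picture viewer there is one more tool, called after ">>>" as name(argument=value, ...), one argument or row to a line, values as JSON. arm_command: Moves the arm, as the interface text tells. Its arguments: {"type":"object","properties":{"rows":{"type":"array"},"grip_force":{"type":"number"}},"required":["rows"]}

```bash
mkdir -p pics; ls
cat > h.py <<'E'
import numpy as np, cv2
from plant import *
from scipy.spatial.transform import Rotation as R
def save(c,n): cv2.imwrite('pics/'+n,cv2.cvtColor(c['frame'],cv2.COLOR_RGB2BGR))
def ray(c,px,wrist=False):
    K=np.array(c['camera_matrix']);T=np.array(c['world_from_camera'])
    u=np.array([(px[0]-K[0,2])/K[0,0],(px[1]-K[1,2])/K[1,1]])
    if wrist:
        r=np.linalg.norm(u)+1e-12; d=np.array([*(u/r*np.sin(r)),np.cos(r)])
    else: d=np.array([*u,1.])
    d=T[:3,:3]@np.array([d[0],-d[1],-d[2]])
    return T[:3,3],d/np.linalg.norm(d)
def atz(c,px,z,wrist=False):
    o,d=ray(c,px,wrist); return o+d*(z-o[2])/d[2]
def tri(a,b):
    (o,d),(p,e)=a,b
    s=np.linalg.lstsq(np.stack([d,-e],1),p-o,rcond=None)[0]
    A=o+d*s[0];B=p+e*s[1]; return (A+B)/2,np.linalg.norm(A-B)
def dep(c,px,wrist=False):
    v=c['depth'][int(px[1])-2:int(px[1])+3,int(px[0])-2:int(px[0])+3];v=v[v>0]
    if len(v)==0:return None
    z=np.median(v);o,d=ray(c,px,wrist);f=-np.array(c['world_from_camera'])[:3,2]
    return o+d*z/(d@f)
E
cat > a.py <<'E'
from h import *
np.set_printoptions(precision=4,suppress=True)
C={n:camera(n) for n in('scene','top')}
for n,c in C.items():
    save(c,n+'1.png')
    for t in ['crate','bottle','cap','jar','tin','timer']:
        for r in find_in(t,c)[:4]:
            e=r['extent']; print(n,t,round(r['score'],2),np.round(e),dep(c,e[:2]))
    for t in ['cell_left','cell_right','cap_top','bottle','jar','crate','tin']:
        for r in pinpoint(t,c)[:4]: print(n,'pt',t,round(r['score'],2),np.round(r['position'],1),dep(c,r['position']))
print(tips_ahead if not callable(tips_ahead) else tips_ahead()); print(get_obs())
E
python3 a.py
```

```text
pics
scene crate 0.88 [389. 207. 112.  69.] [0.5931 0.1217 0.0539]
scene bottle 0.58 [183. 313.  53.  57.] [ 0.5075 -0.3912  0.0683]
scene cap 0.86 [178. 277.  30.  33.] [ 0.4964 -0.3802  0.1367]
scene cap 0.79 [155. 299.  19.  22.] [ 0.4    -0.3719  0.0241]
scene cap 0.72 [125. 343.  39.  45.] [ 0.4678 -0.4872  0.0463]
scene jar 0.94 [286. 222.  25.  44.] [ 0.4701 -0.0802  0.0698]
scene jar 0.56 [280. 256.  33.  53.] [ 0.5353 -0.1709  0.0701]
scene tin 0.73 [390. 193.  22.  25.] [0.5767 0.1455 0.0716]
scene timer 0.86 [438. 283.  35.  36.] [ 0.7913 -0.0025  0.0307]
scene pt cell_left 0.63 [417.3 202.4] [0.6244 0.1899 0.0438]
scene pt cell_right 0.81 [361.3 220.5] [0.5666 0.0557 0.0421]
scene pt cap_top 0.58 [126.2 332.9] [ 0.449  -0.4703  0.0446]
scene pt cap_top 0.58 [151.3 295.1] [ 0.3882 -0.37    0.0246]
scene pt cap_top 0.57 [176.6 266.9] [ 0.4741 -0.3646  0.1368]
scene pt bottle 0.58 [188.4 326.5] [ 0.5138 -0.3889  0.0376]
scene pt jar 0.82 [286.7 243.8] [ 0.5416 -0.1577  0.0953]
scene pt jar 0.72 [281.2 273.2] [ 0.5374 -0.1713  0.0281]
scene pt jar 0.46 [387.4 214.2] [0.5931 0
[... 1439 characters left out ...]
.0999]
top pt jar 0.9 [339.2 282.8] [ 0.5131 -0.1491  0.0996]
top pt jar 0.55 [433.1 296. ] [ 0.4835 -0.3583  0.1392]
top pt crate 0.81 [211.5 265.8] [0.5515 0.1546 0.0769]
top pt tin 0.82 [213.2 264.3] [0.5552 0.1509 0.0759]
0.019
{'t': 1.4, 'joints': array([-1.3365,  0.5275,  1.4327,  0.    ,  1.1814, -0.1785]), 'joint_vel': array([ 0.    ,  0.0002, -0.0014, -0.001 , -0.0014, -0.0008]), 'joint_efforts': array([ -0.0002, -44.2319, -17.8417,  -0.0003,   0.0008,   0.    ]), 'ee_pos': array([ 0.2508, -0.5725,  0.2503]), 'tool_rot': array([ 1.9941,  0.4175, -1.9941]), 'force': array([-0.2583, -0.8832,  0.7184]), 'wrist_torque': array([ 0.0095, -0.0072, -0.049 ]), 'opening': 0.08549523625054425}
```

View pictures.

View pics/scene1.png

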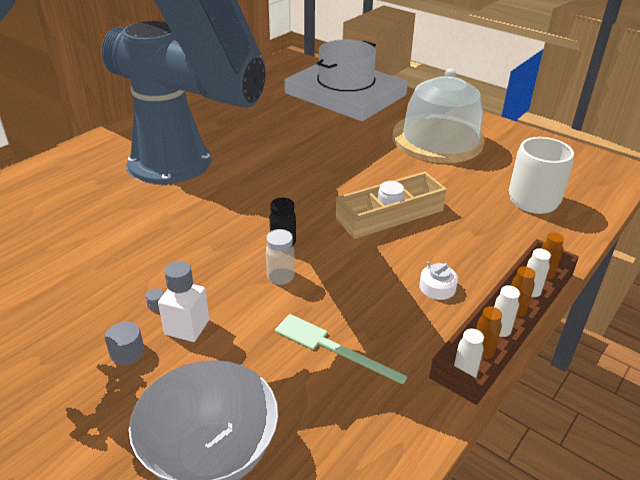

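View pics/top1.png

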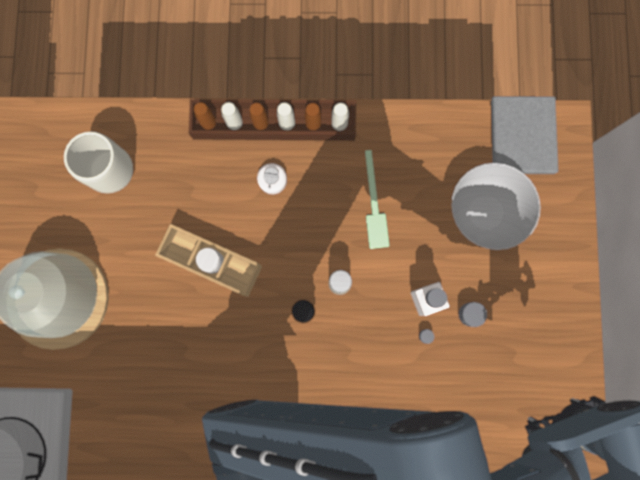

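```bash
cat > b.py <<'E'
from h import *
np.set_printoptions(precision=4,suppress=True)
def cloud(c):
    v,u=np.nonzero(c['depth']>0);K=np.array(c['camera_matrix']);T=np.array(c['world_from_camera']);z=c['depth'][v,u]
    p=np.stack([(u-K[0,2])/K[0,0]*z,-(v-K[1,2])/K[1,1]*z,-z],1); return p@T[:3,:3].T+T[:3,3]
C={n:camera(n) for n in('scene','top')}
for n,c in C.items():
    P=cloud(c)
    for t,x,y,r,a,b in [('cap',.48,-.365,.05,.13,.15),('shoulder',.48,-.36,.07,.077,.092),('body',.48,-.36,.07,.02,.092),('jar',.51,-.15,.05,.092,.108),('black',.448,-.069,.05,.092,.108),('rim',.565,.165,.15,.048,.066),('tin',.565,.165,.05,.068,.085)]:
        q=P[(np.hypot(P[:,0]-x,P[:,1]-y)<r)&(P[:,2]>a)&(P[:,2]<b)]
        if len(q)<5: print(n,t,len(q));continue
        (cx,cy),(w,h),an=cv2.minAreaRect((q[:,:2]*1000).astype(np.float32))
        print(n,t,len(q),'ctr %.1f %.1f size %.1f %.1f ang %.1f'%(cx,cy,w,h,an),'zmed %.4f'%np.median(q[:,2]))
for t in ['cell_left','cell_right','cap_top','jar','crate','bottle']:
    A=pinpoint(t,C['scene'])[:3];B=pinpoint(t,C['top'])[:3]
    for a in A:
        for b in B:
            p,e=tri(ray(C['scene'],a['position']),ray(C['top'],b['position']))
            if e<.015: print(t,p,'gap %.4f'%e)
s=get_obs();M=R.from_rotvec(s['tool_rot']).as_matrix();print(M)
E
python3 b.py
```

```text
scene cap 425 ctr 480.7 -369.6 size 43.8 44.4 ang 78.5 zmed 0.1377
scene shoulder 644 ctr 481.5 -370.6 size 62.4 63.5 ang 21.7 zmed 0.0816
scene body 1763 ctr 481.8 -370.4 size 64.1 66.0 ang 20.6 zmed 0.0662
scene jar 362 ctr 519.3 -154.8 size 46.2 53.1 ang 40.9 zmed 0.0972
scene black 296 ctr 448.3 -66.9 size 47.5 52.8 ang 40.6 zmed 0.0969
scene rim 1255 ctr 569.4 168.6 size 245.5 95.2 ang 66.8 zmed 0.0549
scene tin 271 ctr 569.4 162.6 size 51.3 55.7 ang 22.0 zmed 0.0727
top cap 320 ctr 479.2 -367.3 size 43.1 43.3 ang 29.2 zmed 0.1398
top shoulder 347 ctr 478.8 -367.7 size 61.6 62.6 ang 21.0 zmed 0.0825
top body 464 ctr 479.1 -367.6 size 62.1 63.2 ang 21.6 zmed 0.0813
top jar 352 ctr 517.4 -153.2 size 46.8 46.5 ang 0.6 zmed 0.0998
top black 357 ctr 447.1 -64.7 size 46.0 48.6 ang 1.0 zmed 0.1001
top rim 921 ctr 567.9 169.4 size 241.9 84.0 ang 66.7 zmed 0.0589
top tin 393 ctr 566.6 164.8 size 52.6 50.8 ang 89.4 zmed 0.0760
cell_right [ 0.5333  0.1069 -0.0022] gap 0.0011
cap_top [ 0.479  -0.3631  0.1416] gap 0.0023
cap_top [ 0.4474 -0.4739  0.0512] gap 0.0028
cap_top [ 0.3837 -0.3643  0.0207] gap 0.0010
jar [ 0.5202 -0.1452  0.0816] gap 0.0063
jar [ 0.4505 -0.0658 -0.0008] gap 0.0030
jar [ 0.5211 -0.1511 -0.0012] gap 0.0054
jar [ 0.4466 -0.0668 -0.0992] gap 0.0104
crate [ 0.5622  0.1715 -0.0052] gap 0.0020
bottle [ 0.4811 -0.3654 -0.0004] gap 0.0031
[[ 0.      0.4011 -0.916 ]
 [ 0.     -0.916  -0.4011]
 [-1.     -0.     -0.    ]]
```

```bash
cat > plan.py <<'E'
from h import *
import json
def axes(phi): c,s=np.cos(phi),np.sin(phi); return np.array([[0,0,-1],[c,s,0],[s,-c,0]])  # rows: tool x,y,z
def plan(wps,start=None,grip=1,step=.038):
    """wps: (x,y,z,phi_deg or None); prints calls of 5 rows"""
    s=get_obs();y=R.from_rotvec(s['tool_rot']).as_matrix()[:,1]
    p,f=(np.array(s['ee_pos']),np.arctan2(y[1],y[0])) if start is None else (np.array(start[:3]),np.radians(start[3]))
    print('t',s['t'],'at',np.round(p,4),'phi',round(np.degrees(f),1),'open',round(s['opening'],4),'F',np.round(s['force'],1))
    pts=[];a,g=p,f
    for w in wps:
        b=np.array(w[:3]);h=g if w[3] is None else np.radians(w[3])
        n=int(np.ceil(max(np.linalg.norm(b-a)/step,abs(h-g)/.122,1)))
        pts+=[(a+(b-a)*k/n,g+(h-g)*k/n) for k in range(1,n+1)];a,g=b,h
    while len(pts)%5: pts.append(pts[-1])
    for i in range(0,len(pts),5):
        rows=[]
        for q,h in pts[i:i+5]:
            d=axes(f)@(q-p)*100; rows.append([grip]+[round(v,1)+0. for v in d]+[round(f-h,2)+0.])
        print(json.dumps([rows])); 
        p=p+axes(f).T@np.array(rows[-1][1:4])/100; f=f-rows[-1][4]
    print('end',np.round(p,4),np.degrees(f))
E
python3 -c "
from plan import *
plan([(.40,-.34,.22,-40),(.518,-.1535,.19,-23),(.518,-.1535,.082,-23)])"
```

```text
t 2.1 at [ 0.2507 -0.5725  0.2503] phi -66.4 open 0.0853 F [-0.7 -0.   0.6]
[[[1, 0.4, -1.9, -2.9, -0.06], [1, 0.8, -3.8, -5.7, -0.11], [1, 1.1, -5.7, -8.6, -0.17], [1, 1.5, -7.7, -11.5, -0.23], [1, 1.9, -9.6, -14.4, -0.29]]]
[[[1, 0.4, -1.0, -3.3, -0.05], [1, 0.8, -2.0, -6.6, -0.11], [1, 1.1, -3.0, -9.9, -0.17], [1, 1.6, -4.1, -13.4, -0.22], [1, 2.1, -5.2, -16.9, -0.27]]]
[[[1, 0.5, -0.1, -3.7, -0.05], [1, 1.0, -0.3, -7.3, -0.1], [1, 1.5, -0.4, -11.0, -0.15], [1, 2.0, -0.5, -14.7, -0.2], [1, 5.6, -0.5, -14.7, -0.2]]]
[[[1, 3.6, 0.0, 0.0, 0.0], [1, 7.2, 0.0, 0.0, 0.0], [1, 7.2, 0.0, 0.0, 0.0], [1, 7.2, 0.0, 0.0, 0.0], [1, 7.2, 0.0, 0.0, 0.0]]]
end [ 0.5181 -0.1536  0.0823] -22.807750719559163
```

>>> arm_command(
  rows=[
    [[1, 0.4, -1.9, -2.9, -0.06], [1, 0.8, -3.8, -5.7, -0.11], [1, 1.1, -5.7, -8.6, -0.17], [1, 1.5, -7.7, -11.5, -0.23], [1, 1.9, -9.6, -14.4, -0.29]],
  ],
)

```text
t: 2.52
ee_pos: [0.3447, -0.4254, 0.2313]
tool_rot: [1.812, 0.667, -1.812]
force: [0.5, -0.1, -0.7]
opening: 0.0854
```

>>> arm_command(
  rows=[
    [[1, 0.4, -1.0, -3.3, -0.05], [1, 0.8, -2.0, -6.6, -0.11], [1, 1.1, -3.0, -9.9, -0.17], [1, 1.6, -4.1, -13.4, -0.22], [1, 2.1, -5.2, -16.9, -0.27]],
  ],
)

```text
t: 2.93
ee_pos: [0.4404, -0.2766, 0.2105]
tool_rot: [1.633, 0.865, -1.633]
force: [0.2, -0.4, -0.9]
opening: 0.0852
```

>>> arm_command(
  rows=[
    [[1, 0.5, -0.1, -3.7, -0.05], [1, 1.0, -0.3, -7.3, -0.1], [1, 1.5, -0.4, -11.0, -0.15], [1, 2.0, -0.5, -14.7, -0.2], [1, 2.0, -0.5, -14.7, -0.2]],
  ],
)

```text
t: 3.35
ee_pos: [0.5203, -0.1481, 0.1897]
tool_rot: [1.493, 1.0, -1.49]
force: [-0.3, -0.2, 0.1]
opening: 0.0857
```

```bash
cat > w.py <<'E'
import sys
from plan import *
np.set_printoptions(precision=4,suppress=True)
c=camera('wrist');save(c,sys.argv[1])
for t,z in (('jar',0.),('cap_top',.14),('cell_left',.006),('cell_right',.006)):
    for r in pinpoint(t,c)[:3]: print(t,round(r['score'],2),np.round(r['position']),atz(c,r['position'],z,True)[:2],'dep',dep(c,r['position'],True))
r=[q for q in find_in('jar',c)][:2]
for q in r: print('ext',round(q['score'],2),np.round(q['extent']),atz(c,q['extent'][:2],.1,True)[:2])
E
python3 w.py w1.png; python3 -c "
from plan import *
plan([(.518,-.1535,.082,-23)])"
```

```text
jar 0.93 [203. 159.] [ 0.4444 -0.0683] dep [ 0.4699 -0.0703  0.076 ]
jar 0.61 [316. 213.] [ 0.517  -0.1517] dep [ 0.5262 -0.1308  0.0876]
ext 0.73 [318. 239.  79. 109.] [ 0.5224 -0.1431]
ext 0.64 [362. 394.  76.  37.] [ 0.5056 -0.2716]
t 3.65 at [ 0.5177 -0.1548  0.1906] phi -22.9 open 0.0854 F [-0.6 -0.8  0.7]
[[[1, 3.6, 0.0, 0.0, 0.0], [1, 7.2, 0.0, -0.1, 0.0], [1, 10.9, 0.0, -0.1, 0.0], [1, 10.9, 0.0, -0.1, 0.0], [1, 10.9, 0.0, -0.1, 0.0]]]
end [ 0.5181 -0.1539  0.0816] -22.92261601990415
```

>>> arm_command(
  rows=[
    [[1, 3.6, 0, 0, 0], [1, 7.2, 0, -0.1, 0], [1, 10.8, 0, -0.1, 0], [1, 10.8, 0, -0.1, 0], [1, 10.8, 0, -0.1, 0]],
  ],
)

```text
t: 4.07
ee_pos: [0.5168, -0.1532, 0.0808]
tool_rot: [1.496, 0.997, -1.501]
force: [0.9, -0.3, -1.0]
opening: 0.0856
```

>>> arm_command(
  rows=[
    [[0.3, 0, 0, 0, 0], [0.3, 0, 0, 0, 0], [0.3, 0, 0, 0, 0], [0.3, 0, 0, 0, 0], [0.3, 0, 0, 0, 0]],
  ],
  grip_force=50,
)

```text
t: 4.48
ee_pos: [0.517, -0.1523, 0.0857]
tool_rot: [1.494, 0.995, -1.497]
force: [-6.3, -0.2, 11.5]
opening: 0.05
```

```bash
python3 -c "
from plan import *
plan([(.518,-.1535,.20,None),(.599,.2406,.20,-23.2)],grip=0.3)
c=camera('scene'); save(c,'s2.png')"
```

```text
t 4.4833 at [ 0.517  -0.1523  0.0857] phi -22.8 open 0.05 F [-6.3 -0.2 11.5]
[[[0.3, -2.9, 0.0, 0.0, 0.0], [0.3, -5.7, 0.1, 0.0, 0.0], [0.3, -8.6, 0.1, 0.1, 0.0], [0.3, -11.4, 0.1, 0.1, 0.0], [0.3, -11.4, -0.6, -3.5, 0.0]]]
[[[0.3, 0.0, -0.7, -3.6, 0.0], [0.3, 0.0, -1.4, -7.2, 0.0], [0.3, 0.0, -2.1, -10.8, 0.0], [0.3, 0.0, -2.8, -14.4, 0.0], [0.3, 0.0, -3.5, -18.0, 0.0]]]
[[[0.3, 0.0, -0.7, -3.5, 0.0], [0.3, 0.0, -1.4, -7.1, 0.01], [0.3, 0.0, -2.1, -10.7, 0.01], [0.3, 0.0, -2.8, -14.3, 0.01], [0.3, 0.0, -3.5, -17.9, 0.01]]]
end [0.5993 0.2404 0.1997] -23.333337367916418
```

```bash
python3 -c "
import cv2
i=cv2.imread('pics/s2.png')[170:310,210:360]; cv2.imwrite('pics/s2c.png',cv2.resize(i,None,fx=4,fy=4,interpolation=cv2.INTER_CUBIC))"
```

```text
(no output)
```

View pics/s2c.png

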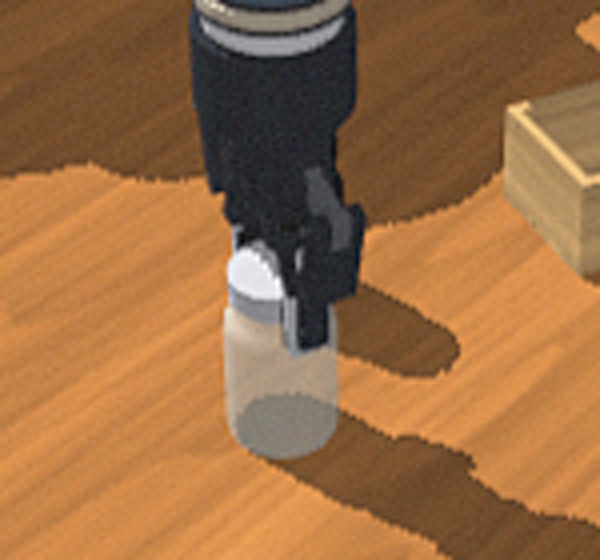

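>>> arm_command(
  rows=[
    [[0.85, 0, 0, 0, 0], [0.85, 0, 0, 0, 0], [0.85, -1.1, 0, 0, 0], [0.85, -1.1, 0, 0, 0], [0.85, -1.1, 0, 0, 0]],
  ],
)

```text
t: 4.95
ee_pos: [0.5196, -0.1531, 0.0946]
tool_rot: [1.497, 0.991, -1.494]
force: [-0.0, -0.1, 0.7]
opening: 0.0727
```

>>> arm_command(
  rows=[
    [[0.3, 0, 0, 0, 0], [0.3, 0, 0, 0, 0], [0.3, 0, 0, 0, 0], [0.3, 0, 0, 0, 0], [0.3, 0, 0, 0, 0]],
  ],
  grip_force=50,
)

```text
t: 5.37
ee_pos: [0.5184, -0.1525, 0.0936]
tool_rot: [1.496, 0.994, -1.496]
force: [-0.2, -0.0, 6.1]
opening: 0.0483
```

>>> arm_command(
  rows=[
    [[0.3, 0, 0, 0, 0], [0.3, 0, 0, 0, 0], [0.3, 0, 0, 0, 0], [0.3, -1, 0, 0, 0], [0.3, -2, 0, 0, 0]],
  ],
)

```text
t: 5.78
ee_pos: [0.5176, -0.1521, 0.1129]
tool_rot: [1.495, 0.997, -1.498]
force: [-0.1, 0.2, -2.6]
opening: 0.0486
```

```bash
python3 -c "
from plan import *
plan([(.518,-.1535,.20,None),(.599,.2406,.20,-23.2)],grip=0.3)"
```

```text
t 5.7833 at [ 0.5176 -0.1521  0.1129] phi -22.8 open 0.0486 F [-0.1  0.2 -2.6]
[[[0.3, -2.9, 0.0, 0.0, 0.0], [0.3, -5.8, 0.1, 0.1, 0.0], [0.3, -8.7, 0.1, 0.1, 0.0], [0.3, -8.7, -0.6, -3.5, 0.0], [0.3, -8.7, -1.3, -7.1, 0.0]]]
[[[0.3, 0.0, -0.7, -3.6, 0.0], [0.3, 0.0, -1.4, -7.1, 0.0], [0.3, 0.0, -2.2, -10.7, 0.0], [0.3, 0.0, -2.9, -14.3, 0.0], [0.3, 0.0, -3.6, -17.9, 0.0]]]
[[[0.3, 0.0, -0.7, -3.6, 0.01], [0.3, 0.0, -1.4, -7.2, 0.01], [0.3, 0.0, -2.1, -10.8, 0.01], [0.3, 0.0, -2.8, -14.4, 0.01], [0.3, 0.0, -2.8, -14.4, 0.01]]]
end [0.5993 0.2409 0.1999] -23.376367472454
```

Lifted (the weight reads about 3 N). Carry it to the left cell.

>>> arm_command(
  rows=[
    [[0.3, -2.9, 0, 0, 0], [0.3, -5.8, 0, 0, 0], [0.3, -8.7, 0, 0, 0], [0.3, -8.7, -0.6, -3.5, 0], [0.3, -8.7, -1.3, -7.1, 0]],
  ],
)

```text
t: 6.2
ee_pos: [0.536, -0.0838, 0.2033]
tool_rot: [1.501, 0.985, -1.494]
force: [-0.4, 0.8, -3.2]
opening: 0.0482
```

>>> arm_command(
  rows=[
    [[0.3, 0, -0.7, -3.6, 0], [0.3, 0, -1.4, -7.1, 0], [0.3, 0, -2.1, -10.7, 0], [0.3, 0, -2.8, -14.3, 0], [0.3, 0, -3.5, -17.9, 0]],
  ],
)

```text
t: 6.62
ee_pos: [0.5708, 0.0982, 0.2007]
tool_rot: [1.496, 0.994, -1.497]
force: [0.8, -0.6, -2.9]
opening: 0.0483
```

>>> arm_command(
  rows=[
    [[0.3, 0, -0.7, -3.6, 0], [0.3, 0, -1.4, -7.2, 0], [0.3, 0, -2.1, -10.8, 0], [0.3, 0, -2.8, -14.4, 0], [0.3, 0, -2.8, -14.4, 0]],
  ],
)

```text
t: 7.03
ee_pos: [0.6019, 0.2471, 0.2008]
tool_rot: [1.498, 0.999, -1.488]
force: [-0.6, -0.8, -3.1]
opening: 0.0482
```

```bash
python3 -c "
from plan import *
np.set_printoptions(precision=4,suppress=True)
c=camera('scene'); save(c,'s3.png'); d=camera('top'); save(d,'t3.png')
i=cv2.imread('pics/s3.png')[80:260,310:490]; j=cv2.imread('pics/t3.png')[180:360,120:300]
cv2.imwrite('pics/c3.png',cv2.resize(np.hstack([i,j]),None,fx=2.2,fy=2.2))
for t in('jar','crate','cell_left'):
  A=pinpoint(t,c)[:3];B=pinpoint(t,d)[:3]
  for a in A:
    for b in B:
      p,e=tri(ray(c,a['position']),ray(d,b['position']))
      if e<.015: print(t,p,e)
plan([(.599,.2406,.12,-23.2)],grip=0.3)"
```

```text
jar [0.602  0.2437 0.1158] 0.0030858977722811364
jar [0.7188 0.0043 0.2682] 0.014392773913838162
jar [ 0.4537 -0.0649 -0.0116] 0.0020985059372734473
crate [ 0.5637  0.1691 -0.0066] 0.005770880247383301
cell_left [ 0.6042  0.2425 -0.0007] 0.00015172050661515547
t 7.4333 at [0.601  0.2386 0.2004] phi -22.9 open 0.0481 F [-0.3 -0.8 -2.9]
[[[0.3, 2.7, -0.1, 0.0, 0.0], [0.3, 5.4, -0.2, -0.1, 0.0], [0.3, 8.0, -0.3, -0.1, 0.01], [0.3, 8.0, -0.3, -0.1, 0.01], [0.3, 8.0, -0.3, -0.1, 0.01]]]
end [0.5987 0.2407 0.1204] -23.484270801250247
```

View pics/c3.png

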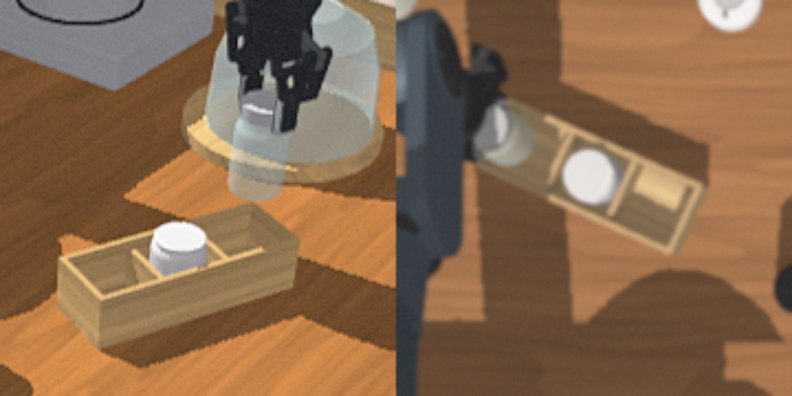

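>>> arm_command(
  rows=[
    [[0.3, 2.7, -0.1, -0.1, 0], [0.3, 5.4, -0.1, -0.1, 0], [0.3, 8.0, -0.1, -0.1, 0], [0.3, 8.0, -0.1, -0.1, 0], [0.3, 8.0, -0.1, -0.1, 0]],
  ],
)

```text
t: 7.85
ee_pos: [0.5996, 0.2403, 0.1191]
tool_rot: [1.494, 0.995, -1.501]
force: [0.7, 1.0, -2.4]
opening: 0.0479
```

>>> arm_command(
  rows=[
    [[0.3, 0.5, 0, 0, 0], [0.3, 1.0, 0, 0, 0], [0.3, 1.5, 0, 0, 0], [0.3, 1.9, 0, 0, 0], [0.3, 1.9, 0, 0, 0]],
  ],
)

```text
t: 8.27
ee_pos: [0.6002, 0.2413, 0.1009]
tool_rot: [1.495, 0.994, -1.497]
force: [-0.3, -0.2, -2.2]
opening: 0.0482
```

```bash
python3 -c "
from plan import *
plan([(.6,.241,.2,None)])"
```

```text
t 8.2667 at [0.6002 0.2413 0.1009] phi -22.8 open 0.0482 F [-0.3 -0.2 -2.2]
[[[1, -3.3, 0.0, 0.0, 0.0], [1, -6.6, 0.0, 0.0, 0.0], [1, -9.9, 0.0, 0.0, 0.0], [1, -9.9, 0.0, 0.0, 0.0], [1, -9.9, 0.0, 0.0, 0.0]]]
end [0.6002 0.2413 0.1999] -22.803799065271065
```

Not quite at the floor yet; lower a little more, open, then retreat.

>>> arm_command(
  rows=[
    [[0.3, 0.2, 0, 0, 0], [0.3, 0.2, 0, 0, 0], [0.85, 0.2, 0, 0, 0], [0.85, 0.2, 0, 0, 0], [0.85, 0.2, 0, 0, 0]],
  ],
)

```text
t: 8.68
ee_pos: [0.6011, 0.2415, 0.0999]
tool_rot: [1.497, 0.993, -1.495]
force: [0.7, -0.2, -0.9]
opening: 0.0725
```

>>> arm_command(
  rows=[
    [[1, 0, 0, 0, 0], [1, -2, 0, 0, 0], [1, -5.5, 0, 0, 0], [1, -9.2, 0, 0, 0], [1, -12.5, 0, 0, 0]],
  ],
)

```text
t: 9.1
ee_pos: [0.6007, 0.2413, 0.2261]
tool_rot: [1.496, 0.994, -1.496]
force: [0.8, 0.1, -0.3]
opening: 0.0852
```

```bash
python3 -c "
from plan import *
plan([(.56,.02,.23,None),(.4795,-.368,.22,-23.2)])"
```

```text
t 9.1 at [0.6007 0.2413 0.2261] phi -22.8 open 0.0852 F [ 0.8  0.1 -0.3]
[[[1, -0.1, 0.8, 3.7, 0.0], [1, -0.1, 1.6, 7.3, 0.0], [1, -0.2, 2.4, 11.0, 0.0], [1, -0.3, 3.2, 14.7, 0.0], [1, -0.3, 4.0, 18.3, 0.0]]]
[[[1, -0.1, 0.8, 3.7, 0.0], [1, 0.0, 1.5, 7.2, 0.0], [1, 0.1, 2.2, 10.8, 0.0], [1, 0.2, 2.9, 14.3, 0.0], [1, 0.3, 3.6, 17.8, 0.0]]]
[[[1, 0.1, 0.7, 3.6, 0.0], [1, 0.2, 1.4, 7.1, 0.0], [1, 0.2, 2.1, 10.6, 0.0], [1, 0.3, 2.8, 14.2, 0.0], [1, 0.4, 3.5, 17.7, 0.01]]]
[[[1, 0.1, 0.7, 3.5, 0.0], [1, 0.2, 1.4, 7.1, 0.0], [1, 0.2, 1.4, 7.1, 0.0], [1, 0.2, 1.4, 7.1, 0.0], [1, 0.2, 1.4, 7.1, 0.0]]]
end [ 0.4791 -0.3684  0.2201] -23.380815842645696
```

>>> arm_command(
  rows=[
    [[1, -0.1, 0.8, 3.7, 0], [1, -0.1, 1.6, 7.3, 0], [1, -0.2, 2.4, 11.0, 0], [1, -0.3, 3.2, 14.7, 0], [1, -0.3, 4.0, 18.3, 0]],
  ],
)

```text
t: 9.52
ee_pos: [0.5661, 0.0557, 0.228]
tool_rot: [1.496, 0.993, -1.495]
force: [0.5, 0.3, -0.4]
opening: 0.0852
```

>>> arm_command(
  rows=[
    [[1, 0, 0.8, 3.7, 0], [1, 0, 1.5, 7.2, 0], [1, 0.1, 2.2, 10.8, 0], [1, 0.2, 2.9, 14.3, 0], [1, 0.3, 3.6, 17.8, 0]],
  ],
)

```text
t: 9.93
ee_pos: [0.5303, -0.1226, 0.2247]
tool_rot: [1.496, 0.993, -1.495]
force: [0.7, -0.1, -0.9]
opening: 0.0857
```

>>> arm_command(
  rows=[
    [[1, 0.1, 0.7, 3.6, 0], [1, 0.2, 1.4, 7.1, 0], [1, 0.2, 2.1, 10.6, 0], [1, 0.3, 2.8, 14.2, 0], [1, 0.4, 3.5, 17.7, 0]],
  ],
)

```text
t: 10.35
ee_pos: [0.4939, -0.2996, 0.2207]
tool_rot: [1.496, 0.993, -1.496]
force: [0.1, 1.1, -0.1]
opening: 0.0854
```

>>> arm_command(
  rows=[
    [[1, 0.1, 0.7, 3.5, 0], [1, 0.2, 1.4, 7.1, 0], [1, 0.2, 1.4, 7.1, 0], [1, 0.2, 1.4, 7.1, 0], [1, 0.2, 1.4, 7.1, 0]],
  ],
)

```text
t: 10.77
ee_pos: [0.4794, -0.368, 0.2181]
tool_rot: [1.497, 0.995, -1.497]
force: [-0.4, 0.6, -0.1]
opening: 0.0852
```

```bash
python3 -c "
from plan import *
np.set_printoptions(precision=4,suppress=True)
c=camera('scene'); d=camera('top'); w=camera('wrist')
i=c['frame'][140:260,310:490]; j=d['frame'][200:320,120:300]
save({'frame':cv2.resize(np.hstack([i,j]),None,fx=2.2,fy=2.2)},'c4.png')
for t in('jar','cell_left'):
  A=pinpoint(t,c)[:3];B=pinpoint(t,d)[:3]
  for a in A:
    for b in B:
      p,e=tri(ray(c,a['position']),ray(d,b['position']))
      if e<.015: print(t,p,e)
for r in pinpoint('cap_top',w)[:3]: print('cap_top',round(r['score'],2),r['position'],atz(w,r['position'],.14,True)[:2])
plan([(.4795,-.368,.122,-23.2)])"
```

```text
jar [0.5997 0.2418 0.0076] 0.005146469154214432
jar [ 0.4517 -0.0593 -0.0107] 0.0016861607363905682
cap_top 0.88 [225.3, 243.4] [ 0.4319 -0.34  ]
cap_top 0.86 [328.9, 336.6] [ 0.4642 -0.4228]
cap_top 0.83 [318.3, 258.4] [ 0.4789 -0.3696]
t 11.1667 at [ 0.4802 -0.3677  0.2185] phi -22.7 open 0.0857 F [-0.3  0.5 -0.4]
[[[1, 3.2, 0.0, 0.0, 0.0], [1, 6.4, 0.0, 0.0, 0.01], [1, 9.6, -0.1, 0.1, 0.01], [1, 9.6, -0.1, 0.1, 0.01], [1, 9.6, -0.1, 0.1, 0.01]]]
end [ 0.4789 -0.3683  0.1225] -23.304789100689064
```

View pics/c4.png

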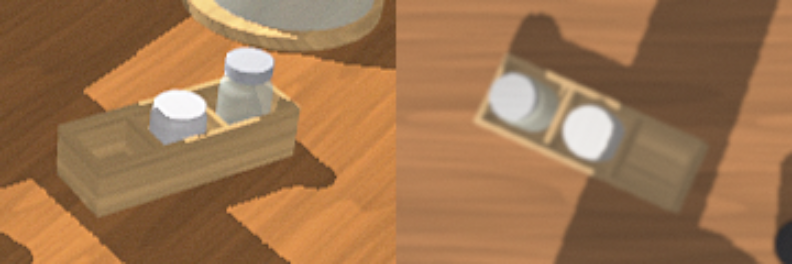

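>>> arm_command(
  rows=[
    [[1, 3.2, 0, 0, 0], [1, 6.4, 0, 0, 0], [1, 9.6, 0, 0, 0], [1, 9.6, 0, 0, 0], [1, 9.6, 0, 0, 0]],
  ],
)

```text
t: 11.58
ee_pos: [0.4791, -0.3674, 0.121]
tool_rot: [1.496, 0.999, -1.497]
force: [-0.9, -0.1, 0.3]
opening: 0.0853
```

>>> arm_command(
  rows=[
    [[0.2, 0, 0, 0, 0], [0.2, 0, 0, 0, 0], [0.2, 0, 0, 0, 0], [0.2, 0, 0, 0, 0], [0.2, 0, 0, 0, 0]],
  ],
  grip_force=80,
)

```text
t: 12.0
ee_pos: [0.4798, -0.3689, 0.1242]
tool_rot: [1.495, 0.992, -1.496]
force: [-2.2, 0.5, 6.9]
opening: 0.0423
```

>>> arm_command(
  rows=[
    [[0.2, 0, 0, 0, 0], [0.2, 0, 0, 0, 0], [0.2, -1, 0, 0, 0], [0.2, -2, 0, 0, 0], [0.2, -3, 0, 0, 0]],
  ],
)

```text
t: 12.42
ee_pos: [0.4797, -0.3682, 0.1529]
tool_rot: [1.496, 0.995, -1.496]
force: [0.1, -0.4, -5.4]
opening: 0.042
```

```bash
python3 -c "
from plan import *
plan([(.4795,-.368,.24,-23.2),(.52,-.10,.24,-67.8),(.537,.0973,.24,-67.8)],grip=.2)"
```

```text
t 12.4167 at [ 0.4797 -0.3682  0.1529] phi -22.8 open 0.042 F [ 0.1 -0.4 -5.4]
[[[0.2, -2.9, 0.0, 0.0, 0.0], [0.2, -5.8, 0.0, 0.0, 0.0], [0.2, -8.7, 0.0, 0.0, 0.01], [0.2, -8.7, -0.9, -3.3, 0.1], [0.2, -8.7, -1.7, -6.6, 0.2]]]
[[[0.2, 0.0, -1.5, -3.0, 0.1], [0.2, 0.0, -2.9, -6.1, 0.2], [0.2, 0.0, -4.4, -9.1, 0.29], [0.2, 0.0, -5.9, -12.2, 0.39], [0.2, 0.0, -7.3, -15.2, 0.49]]]
[[[0.2, 0.0, -2.8, -2.0, 0.1], [0.2, 0.0, -5.6, -3.8, 0.1], [0.2, 0.0, -8.3, -5.6, 0.1], [0.2, 0.0, -11.1, -7.4, 0.1], [0.2, 0.0, -13.9, -9.1, 0.1]]]
[[[0.2, 0.0, -2.9, -1.5, 0.0], [0.2, 0.0, -5.9, -3.0, 0.0], [0.2, 0.0, -5.9, -3.0, 0.0], [0.2, 0.0, -5.9, -3.0, 0.0], [0.2, 0.0, -5.9, -3.0, 0.0]]]
end [0.5367 0.0973 0.2399] -68.06975735891808
```

>>> arm_command(
  rows=[
    [[0.2, -2.9, 0, 0, 0], [0.2, -5.8, 0, 0, 0], [0.2, -8.7, 0, 0, 0.01], [0.2, -8.7, -0.9, -3.3, 0.1], [0.2, -8.7, -1.7, -6.6, 0.2]],
  ],
)

```text
t: 12.83
ee_pos: [0.4911, -0.3037, 0.2429]
tool_rot: [1.64, 0.849, -1.635]
force: [0.8, 2.9, -6.0]
opening: 0.0421
```

>>> arm_command(
  rows=[
    [[0.2, 0, -1.5, -3.0, 0.1], [0.2, 0, -2.9, -6.1, 0.2], [0.2, 0, -4.4, -9.1, 0.29], [0.2, 0, -5.9, -12.2, 0.39], [0.2, 0, -7.3, -15.2, 0.49]],
  ],
)

```text
t: 13.25
ee_pos: [0.5147, -0.1324, 0.2401]
tool_rot: [1.955, 0.476, -1.955]
force: [1.2, -0.4, -4.3]
opening: 0.0422
```

>>> arm_command(
  rows=[
    [[0.2, 0, -2.8, -2.0, 0.1], [0.2, 0, -5.6, -3.8, 0.1], [0.2, 0, -8.3, -5.6, 0.1], [0.2, 0, -11.1, -7.4, 0.1], [0.2, 0, -13.9, -9.1, 0.1]],
  ],
)

```text
t: 13.67
ee_pos: [0.5311, 0.0328, 0.2401]
tool_rot: [2.013, 0.39, -2.011]
force: [0.9, -0.5, -5.2]
opening: 0.0417
```

>>> arm_command(
  rows=[
    [[0.2, 0, -2.9, -1.5, 0], [0.2, 0, -5.9, -3.0, 0], [0.2, 0, -5.9, -3.0, 0], [0.2, 0, -5.9, -3.0, 0], [0.2, 0, -5.9, -3.0, 0]],
  ],
)

```text
t: 14.08
ee_pos: [0.5367, 0.0971, 0.2397]
tool_rot: [2.011, 0.39, -2.011]
force: [0.6, -1.2, -5.1]
opening: 0.0422
```

```bash
cat > d.py <<'E'
from plan import *
from b0 import cloud
np.set_printoptions(precision=4,suppress=True)
c=camera('scene'); d=camera('top')
i=c['frame'][100:280,290:480]; j=d['frame'][170:350,140:330]
save({'frame':cv2.resize(np.hstack([i,j]),None,fx=2.1,fy=2.1)},'c5.png')
for t in('bottle','cell_right'):
  for a in pinpoint(t,c)[:3]:
    for b in pinpoint(t,d)[:3]:
      p,e=tri(ray(c,a['position']),ray(d,b['position']))
      if e<.015: print(t,p,e)
for n,q in(('scene',c),('top',d)):
    P=cloud(q);q=P[(np.hypot(P[:,0]-.537,P[:,1]-.097)<.06)&(P[:,2]>.12)&(P[:,2]<.195)]
    if len(q)>9: print(n,len(q),cv2.minAreaRect((q[:,:2]*1000).astype(np.float32)),q[:,2].min(),q[:,2].max())
    q=P[(np.hypot(P[:,0]-.568,P[:,1]-.169)<.15)&(P[:,2]>.048)&(P[:,2]<.066)];print('rim',cv2.minAreaRect((q[:,:2]*1000).astype(np.float32)))
plan([(.537,.0973,.17,-67.8)],grip=.2)
E
sed -n '/^def cloud/,/return/p' b.py | sed '1i from h import *' > b0.py; python3 d.py
```

```text
bottle [0.5385 0.0959 0.114 ] 0.00329776260535991
cell_right [0.5365 0.1031 0.0003] 0.006468079299781373
scene 1315 ((541.218505859375, 95.03944396972656), (68.51744842529297, 66.6100082397461), 61.83275604248047) 0.12002266195568001 0.19499926616335417
rim ((569.89794921875, 166.58309936523438), (244.89578247070312, 93.54205322265625), 66.26361846923828)
top 172 ((525.1076049804688, 71.41519165039062), (19.430877685546875, 59.616302490234375), 50.66415023803711) 0.1216513515988431 0.1949741808128589
rim ((567.2713623046875, 168.26187133789062), (239.68551635742188, 83.66251373291016), 66.66407775878906)
t 14.3833 at [0.5369 0.096  0.2394] phi -68.2 open 0.0423 F [-0.5 -0.1 -4.3]
[[[0.2, 3.5, -0.1, 0.0, 0.0], [0.2, 6.9, -0.1, -0.1, -0.01], [0.2, 6.9, -0.1, -0.1, -0.01], [0.2, 6.9, -0.1, -0.1, -0.01], [0.2, 6.9, -0.1, -0.1, -0.01]]]
end [0.5375 0.0973 0.1704] -67.59003360221736
```

View pics/c5.png

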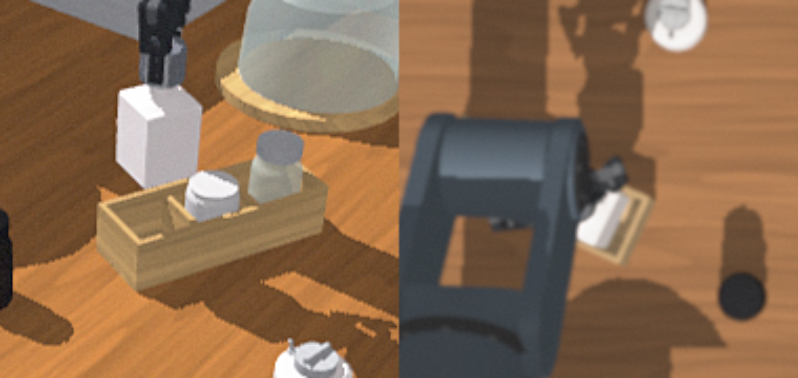

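>>> arm_command(
  rows=[
    [[0.2, 2.2, 0, 0, 0], [0.2, 4.4, 0, 0, 0], [0.2, 4.4, 0, 0, 0], [0.2, 4.4, 0, 0, 0], [0.2, 4.4, 0, 0, 0]],
  ],
)

```text
t: 14.8
ee_pos: [0.5376, 0.0966, 0.196]
tool_rot: [2.013, 0.389, -2.011]
force: [1.2, 0.7, -3.9]
opening: 0.0423
```

```bash
python3 -c "
from plan import *
from b0 import cloud
P=cloud(camera('scene'));z0=get_obs()['ee_pos'][2]-.1255;print(z0)
for a,b in((.06,.078),(.03,.06),(.02,.08),(.078,.09)):
    q=P[(np.hypot(P[:,0]-.537,P[:,1]-.097)<.06)&(P[:,2]>z0+a)&(P[:,2]<z0+b)]
    print(len(q),cv2.minAreaRect((q[:,:2]*1000).astype(np.float32)))
plan([(.537,.0965,.14,-67.8)],grip=.2)"
```

```text
0.07099707539920896
299 ((540.4368896484375, 94.85503387451172), (64.57726287841797, 66.6964340209961), 65.44811248779297)
463 ((546.7232055664062, 76.78849792480469), (85.96002197265625, 48.977996826171875), 21.27345085144043)
1016 ((540.1729736328125, 95.01988220214844), (66.41036224365234, 67.47905731201172), 64.94961547851562)
346 ((540.5594482421875, 94.42251586914062), (64.48323059082031, 64.42017364501953), 63.04808807373047)
t 14.85 at [0.538  0.0967 0.1965] phi -68.1 open 0.0421 F [-0.1  0.5 -3.9]
[[[0.2, 2.8, 0.0, 0.0, 0.0], [0.2, 5.6, 0.0, 0.1, -0.01], [0.2, 5.6, 0.0, 0.1, -0.01], [0.2, 5.6, 0.0, 0.1, -0.01], [0.2, 5.6, 0.0, 0.1, -0.01]]]
end [0.537  0.0963 0.1405] -67.5199019713906
```

>>> arm_command(
  rows=[
    [[0.2, 1.5, -0.1, 0.1, -0.03], [0.2, 3.0, -0.1, 0.1, -0.03], [0.2, 4.4, -0.1, 0.1, -0.03], [0.2, 5.6, -0.1, 0.1, -0.03], [0.2, 5.6, -0.1, 0.1, -0.03]],
  ],
)

```text
t: 15.27
ee_pos: [0.5351, 0.0974, 0.1385]
tool_rot: [1.992, 0.418, -1.996]
force: [-0.6, -0.1, -4.1]
opening: 0.0418
```

>>> arm_command(
  rows=[
    [[0.2, 0.3, 0, 0, 0], [0.2, 0.6, 0, 0, 0], [0.2, 0.9, 0, 0, 0], [0.2, 1.1, 0, 0, 0], [0.2, 1.1, 0, 0, 0]],
  ],
)

```text
t: 15.68
ee_pos: [0.5367, 0.098, 0.1298]
tool_rot: [1.998, 0.417, -1.991]
force: [-1.3, 2.6, 5.7]
opening: 0.0425
```

>>> arm_command(
  rows=[
    [[0.2, 0.1, 0, 0, 0], [0.2, 0.1, 0, 0, 0], [0.2, 0.1, 0, 0, 0], [0.2, 0.1, 0, 0, 0], [0.2, 0.1, 0, 0, 0]],
  ],
  grip_force=100,
)

```text
t: 16.1
ee_pos: [0.5367, 0.0981, 0.1294]
tool_rot: [1.998, 0.417, -1.99]
force: [-2.1, 1.4, 6.4]
opening: 0.042
```

```bash
sed -i 's/c5.png/c6.png/;s/P\[:,2\]>.12)&(P\[:,2\]<.195/P[:,2]>.075)\&(P[:,2]<.1/' d.py; python3 d.py; python3 -c "from plant import *;print(get_obs()['joints'])"
```

```text
cell_right [ 0.5396  0.1036 -0.0024] 0.003659526500268496
scene 487 ((542.7743530273438, 107.69023132324219), (89.61296844482422, 68.6581802368164), 69.39303588867188) 0.07509750812712035 0.09953489562090478
rim ((569.8931274414062, 168.47171020507812), (245.45654296875, 90.53416442871094), 66.31470489501953)
top 156 ((525.8125, 77.73405456542969), (15.594133377075195, 57.60300064086914), 66.33455657958984) 0.0752782624731585 0.09870126926823675
rim ((567.908935546875, 169.32098388671875), (241.92623901367188, 83.81014251708984), 66.59085083007812)
t 16.35 at [0.5367 0.098  0.1294] phi -66.4 open 0.0419 F [-1.9  3.2  7.7]
[[[0.2, -2.0, 0.0, 0.0, 0.01], [0.2, -4.1, 0.1, 0.0, 0.03], [0.2, -4.1, 0.1, 0.0, 0.03], [0.2, -4.1, 0.1, 0.0, 0.03], [0.2, -4.1, 0.1, 0.0, 0.03]]]
end [0.5371 0.0971 0.1704] -68.07849020435722
[-2.46371290e-02  5.95724362e-01  1.74110230e+00  1.17791402e-03
  8.01006463e-01  1.13273690e+00]
```

View pics/c6.png

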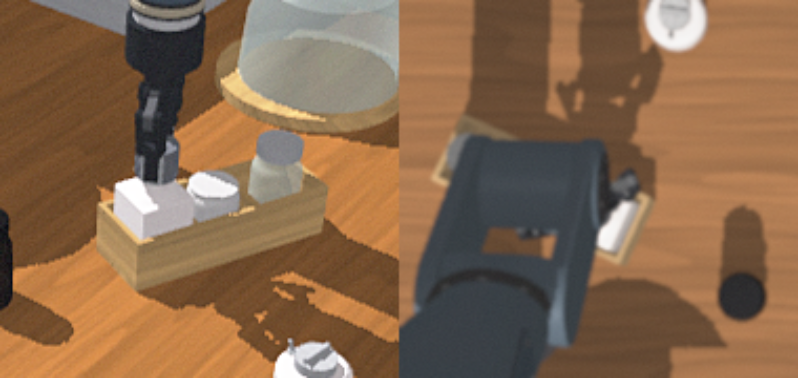

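>>> arm_command(
  rows=[
    [[0.2, 0.2, 0, 0, 0], [0.2, 0.4, 0, 0, 0], [0.2, 0.6, 0, 0, 0], [0.2, 0.6, 0, 0, 0], [0.2, 0.6, 0, 0, 0]],
  ],
)

```text
t: 16.77
ee_pos: [0.5368, 0.0981, 0.1249]
tool_rot: [1.998, 0.417, -1.989]
force: [-3.9, 2.2, 16.9]
opening: 0.042
```

>>> arm_command(
  rows=[
    [[0.2, 0.1, 0, 0, -0.1], [0.2, 0.1, 0, 0, -0.2], [0.2, 0.1, 0, 0, -0.3], [0.2, 0.1, 0, 0, -0.4], [0.2, 0.1, 0, 0, -0.5]],
  ],
)

```text
t: 17.18
ee_pos: [0.5381, 0.0981, 0.1248]
tool_rot: [1.678, 0.823, -1.665]
force: [-3.3, 2.5, 21.0]
opening: 0.0417
```

```bash
sed -i 's/c6.png/c7.png/' d.py; python3 d.py; python3 -c "from plant import *;print(get_obs()['wrist_torque'])"
```

```text
bottle [0.5397 0.099  0.0056] 0.006951189241122454
cell_right [ 0.5329  0.1051 -0.0017] 0.003153576692727398
scene 452 ((546.37158203125, 104.31981658935547), (89.42658996582031, 66.20232391357422), 62.021080017089844) 0.07503244133643128 0.0986364185670926
rim ((571.128662109375, 167.63742065429688), (244.56007385253906, 93.33277893066406), 66.26289367675781)
top 194 ((528.1431884765625, 77.03697204589844), (20.76532554626465, 62.32731246948242), 73.05335235595703) 0.07517247398490934 0.09730192592709752
rim ((567.9702758789062, 169.12339782714844), (241.96067810058594, 83.80650329589844), 66.62435913085938)
t 17.4833 at [0.5381 0.098  0.1248] phi -37.7 open 0.042 F [-3.8  1.7 20.9]
[[[0.2, -0.9, 0.0, 0.0, 0.11], [0.2, -1.8, 0.0, 0.0, 0.21], [0.2, -2.7, 0.0, 0.1, 0.32], [0.2, -3.6, 0.0, 0.1, 0.42], [0.2, -4.5, 0.0, 0.1, 0.53]]]
end [0.5375 0.0972 0.1698] -68.03567413036143
[0.3126099  0.61341974 0.10873264]
```

>>> arm_command(
  rows=[
    [[0.2, 0, 0, 0, -0.1], [0.2, 0, 0, 0, -0.2], [0.2, 0, 0, 0, -0.3], [0.2, 0, 0, 0, -0.4], [0.2, 0, 0, 0, -0.5]],
  ],
)

```text
t: 17.9
ee_pos: [0.5377, 0.0984, 0.1248]
tool_rot: [1.326, 1.129, -1.316]
force: [-3.9, 3.9, 20.6]
opening: 0.0421
```

>>> arm_command(
  rows=[
    [[0.2, 0, 0, 0, -0.1], [0.2, 0, 0, 0, -0.2], [0.2, 0, 0, 0, -0.25], [0.2, 0, 0, 0, -0.25], [0.2, 0, 0, 0, -0.25]],
  ],
)

```text
t: 18.32
ee_pos: [0.5377, 0.0983, 0.1248]
tool_rot: [1.145, 1.247, -1.136]
force: [-4.3, 3.6, 21.4]
opening: 0.0419
```

```bash
sed -i 's/c7.png/c8.png/' d.py; python3 d.py; python3 -c "from plant import *;print(get_obs()['wrist_torque'])"
```

```text
bottle [0.5435 0.0937 0.0117] 0.00046545875317272474
cell_right [ 0.5371  0.1027 -0.0034] 0.005671619273258102
scene 451 ((542.63134765625, 105.78447723388672), (83.85095977783203, 67.65034484863281), 66.83092498779297) 0.07504978309366317 0.09895895898325457
rim ((570.3292846679688, 166.06637573242188), (245.09703063964844, 93.35319519042969), 66.27002716064453)
top 203 ((529.1117553710938, 76.2300033569336), (25.905323028564453, 63.61602020263672), 79.2479019165039) 0.07587282028080877 0.09808174593330232
rim ((567.8126831054688, 168.82461547851562), (241.4792938232422, 83.90152740478516), 66.60231018066406)
t 18.6167 at [0.5377 0.0983 0.1248] phi 5.3 open 0.0416 F [-4.   3.6 21.8]
[[[0.2, -0.4, 0.0, 0.0, 0.12], [0.2, -0.8, 0.0, 0.0, 0.23], [0.2, -1.2, 0.0, 0.0, 0.35], [0.2, -1.6, 0.0, 0.0, 0.46], [0.2, -2.1, 0.0, 0.0, 0.58]]]
[[[0.2, -0.4, 0.0, 0.1, 0.12], [0.2, -0.8, 0.0, 0.1, 0.23], [0.2, -1.2, 0.0, 0.1, 0.35], [0.2, -1.6, 0.0, 0.1, 0.46], [0.2, -2.0, 0.0, 0.1, 0.58]]]
[[[0.2, -0.4, 0.0, 0.0, 0.12], [0.2, -0.4, 0.0, 0.0, 0.12], [0.2, -0.4, 0.0, 0.0, 0.12], [0.2, -0.4, 0.0, 0.0, 0.12], [0.2, -0.4, 0.0, 0.0, 0.12]]]
end [0.5373 0.0974 0.1698] -68.04809403017173
[0.49036306 0.70801209 0.06206255]
```

View pics/c8.png

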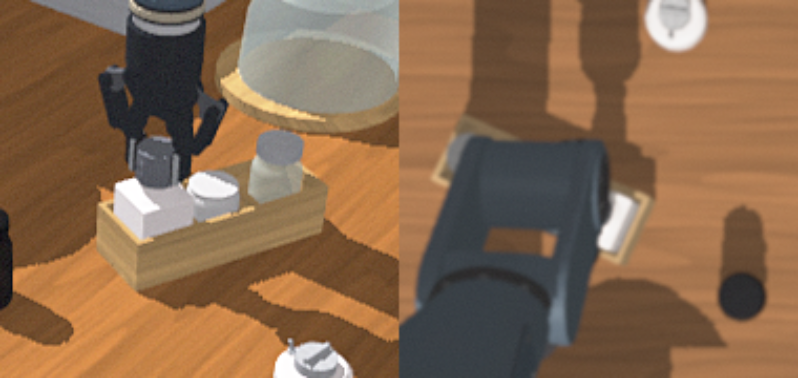

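>>> arm_command(
  rows=[
    [[0.2, -0.2, 0, 0, 0], [0.2, -0.4, 0, 0, 0], [0.2, -0.7, 0, 0, 0], [0.2, -1.0, 0, 0, 0], [0.2, -1.2, 0, 0, 0]],
  ],
)

```text
t: 19.03
ee_pos: [0.537, 0.0977, 0.1341]
tool_rot: [1.143, 1.248, -1.138]
force: [-0.5, 0.6, -0.9]
opening: 0.0423
```

>>> arm_command(
  rows=[
    [[0.2, -0.6, 0, 0, 0], [0.2, -1.4, 0, 0, 0], [0.2, -2.4, 0, 0, 0], [0.2, -3.6, 0, 0, 0], [0.2, -4.8, 0, 0, 0]],
  ],
)

```text
t: 19.45
ee_pos: [0.5354, 0.0973, 0.1812]
tool_rot: [1.141, 1.252, -1.142]
force: [-0.1, -1.0, -0.1]
opening: 0.0419
```

>>> arm_command(
  rows=[
    [[0.2, -0.7, 0, 0, 0], [0.2, -1.1, 0, 0, 0], [0.2, -1.1, 0, 0, 0], [0.2, -1.1, 0, 0, 0], [0.2, -1.1, 0, 0, 0]],
  ],
)

```text
t: 19.87
ee_pos: [0.5351, 0.0975, 0.1908]
tool_rot: [1.141, 1.252, -1.142]
force: [-0.0, -0.4, -1.0]
opening: 0.0417
```

```bash
sed -i 's/c8.png/c9.png/' d.py; python3 d.py
```

```text
scene 514 ((544.0206298828125, 107.01171112060547), (88.9190902709961, 68.74219512939453), 62.93177795410156) 0.07516273186299538 0.09993124985035395
rim ((568.9226684570312, 167.6429901123047), (246.22409057617188, 91.70854949951172), 66.45806884765625)
top 313 ((532.0535278320312, 88.01311492919922), (39.07963562011719, 62.12218475341797), 68.19602966308594) 0.07515294383824611 0.09980530019343381
rim ((568.2392578125, 168.91769409179688), (241.39964294433594, 83.65128326416016), 66.35317993164062)
t 20.2167 at [0.5354 0.0975 0.191 ] phi 5.3 open 0.042 F [-0.3  0.4 -0.7]
[[[0.2, 0.2, 0.0, 0.0, 0.12], [0.2, 0.4, 0.0, 0.0, 0.23], [0.2, 0.6, 0.0, 0.0, 0.35], [0.2, 0.8, 0.1, 0.0, 0.46], [0.2, 1.0, 0.1, 0.0, 0.58]]]
[[[0.2, 0.1, 0.0, 0.0, 0.12], [0.2, 0.3, 0.0, 0.0, 0.23], [0.2, 0.5, 0.0, 0.0, 0.35], [0.2, 0.7, 0.0, 0.0, 0.46], [0.2, 0.9, 0.1, 0.0, 0.58]]]
[[[0.2, 0.2, 0.0, 0.0, 0.12], [0.2, 0.2, 0.0, 0.0, 0.12], [0.2, 0.2, 0.0, 0.0, 0.12], [0.2, 0.2, 0.0, 0.0, 0.12], [0.2, 0.2, 0.0, 0.0, 0.12]]]
end [0.5373 0.0971 0.17  ] -68.06308958338285
```

View pics/c9.png

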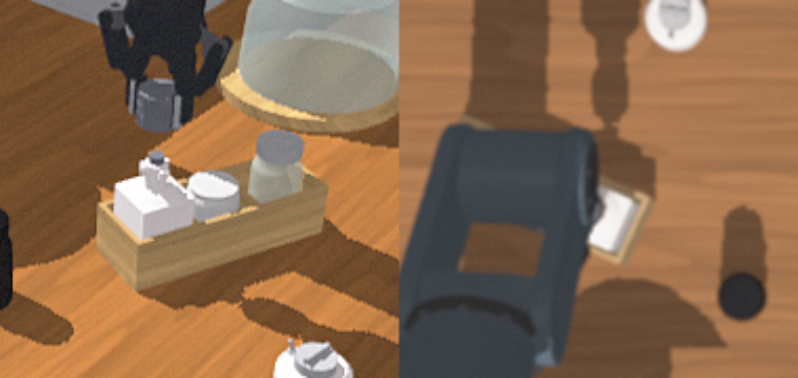

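The cap hangs upright in the gripper. The bottle's open neck shows below it, and both the bottle and the jar are upright in their end cells. Handing in.

```bash
python3 -c "
from plant import *
s=get_obs();print(abs(s['joint_vel']).max(),s['opening']);print(job_done())"
```

```text
0.00201002355871914 0.041963667599427275
the job is handed in; nothing more can be done
None
```

I stood the jar in the left cell and the bottle in the right cell, opened the bottle's cap, and handed the job in at about 20 s of the 54 s allowed. The hand-in gave no verdict.

- **Jar:** my first grip caught its shoulder, so I took it again higher, by the lid. After release it measured at (0.600, 0.242), within about 4 mm of the cell centre and standing on the floor.
- **Bottle and cap:** I carried the bottle by its cap, then pushed down with about 17–21 N. I turned the gripper about 72° counter-clockwise. The bottle itself turned roughly 10°, so the cap turned about 60° on it. It lifted off with no load beyond the cap's own weight.
- **Last checks:**
  - The final picture shows the cap upright in the fingers, the open neck below it, and the bottle and jar upright in their cells; the tin is still in its cell and the timer looks unmoved. The spatula was outside that crop, but the arm never went near it.
  - The gripper was at z = 0.191 m, which puts the cap's lower edge about 47 mm above the mouth.
  - The arm was still and the opening was 42 mm.
- **Checks that disagreed:** with the arm in the way, the bottle's measured turn in the cell scattered. The scene camera gave between -4° and +3°, and the top camera gave up to 13°. The last network fix on the bottle's base gave z = 0.012 m, against 0.006 m expected and measured before. I relied on the force contact and the pictures instead. I had no final network fix on the bottle, because its position was not found in the last pair of pictures.

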